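Hang two varnished bangles on the drying stand

ROBOT

A 7-joint arm with a two-finger parallel gripper is mounted at the origin on the work surface. World frame = base frame: x ahead of the robot, y to its left, z up, the work surface at z = 0. Lengths are in mm, angles in rad, forces in N, time in s.
With the tool pointing down it reaches from about 400 to 850 mm from the base axis. Payload 4.5 kg.
Tool frame: the origin (TCP) lies between the finger pads; the fingertips stand 25 mm ahead of it and the grasp point (between the pads) lies 6 mm ahead of it; x points along the fingers, z is the direction in which the jaws open and shut, and the axes are right-handed (so a half turn about x gives the same grasp; the last joint's range is limited). The gripper opens to 85 mm and grips with 20 to 120 N. Pads are 22 mm wide; open, the fingers measure 114 mm over their backs; the gripper's body (76 mm by 85 mm) begins 54 mm behind the grasp point. The pads swing forward as they close: fully open they stand 13 mm farther back than shut.
Start: joints at [1.369, 0.689, -0.195, 1.565, 0.157, 0.902, -0.215], TCP at [146.04, -607.72, 256.317] pointing down, gripper open.
Joint ranges: [-3.01, 3.01], [-0.46, 2.08], [-1.47, 1.51], [0.13, 2.56], [-1, 4.14], [0.04, 2.09], [-2.66, 2.66]. Speed limits (rad/s): [2.57, 2.57, 3.14, 3.14, 3.14, 3.14, 3.14].

INTERFACE

Orientations are given as a 3x3 rotation matrix whose columns are the frame's x, y, z axes.
In Python, from rig import get_state, read_camera, camera_info, order, spotter gives the robot as it stands.
- The arm moves only by the shell command python3 -m crank 'ROWS' [OPENING]. ROWS is JSON, one flat list of numbers, 6 for each row, row after row: the shift along the tool's x, y, z in mm, then the turn, a rotation vector about the tool's x, y, z in rad. A call has 1 to 10 rows; each row shifts and turns the commanded pose from where the row before left it, along the tool's axes as they then stand; what a row does not reach is not made up. A row lasts 1/12 s, in which the tool goes at most 41.7 mm and 7.16 degrees, less where a joint would pass 70% of its speed; a pose out of reach is approached as far as the arm can. A call is refused whole if a number of a shift passes 41.7 or a number of a turn 0.125, either way. A call with a gripper value outside its range is refused whole. OPENING is the finger opening in mm, from 0 to 85.4, set as the call begins (- or left out, the last holds). The fingers move at their own pace and stop on an object; the grip force is fixed at half the most. Time passes only in rows, so rows that do not move let the fingers close. It gives the time, the measured TCP pose, the force and the opening at its end, in the units of the state.
- get_state(): the state, without advancing time (a new reading comes with each control period).
- read_camera(name): name is "scene" or "top" or "wrist"; returns (picture, depth): 480x640x3 uint8, red, green, blue; 480x640 float32, mm along the optical axis (not along the pixel's ray), 0 where there is no reading.
- camera_info(name): a dict with "fx", "fy", "cx", "cy" (pixels), "k1" (the pictures are not rectified: a ray, as slopes to the right and down, at radius r is drawn at 1 + k1 r^2 times it, then the intrinsics apply), "rvec" (rotation vector, rad) and "tvec" (3), from world to camera coordinates, as OpenCV has them. Camera axes: x right, y down, z forward; pixel columns grow to the right and rows downward; lengths in mm; the calibration is good to about 2 mm. A picture is of the moment at which its call begins: read the wrist's pose just before it. camera_info takes no time and is no camera call; for the wrist camera it gives the pose at the moment of the call.
- order.finish_job(): hands the job in, once; it reports no verdict.
Trained networks look in the newest picture that a camera, given by its name, has taken for a name from the list of things; names that differ only in an ending like _2 or _b are one class to them, and where a whole thing is asked for, a point or a joint stands for the part that bears it (a point fixed in the world has none). Each returns a list of dicts, best first, with "conf" (0 to 1); they miss things now and then, are a little off and sometimes report something else, mostly with a low value. They report only what shows in the picture. A call takes as long as a camera call. They do not tell look-alikes from the thing itself.
- spotter.find_in(camera, name): "location" ([x, y, z] in mm, in world coordinates, good to about 4 mm: the middle of the surface that is visible of it).
- spotter.silhouettes(camera, name): "mask" (480x640 bool, what is visible of it).
- spotter.pinpoint(camera, name): "location" ([x, y, z] in mm, in world coordinates, good to about 4 mm: a listed point, or the origin of a listed thing).
The state is a dict: "clock": time; "q": joint angles; "dq": joint speeds; "joint_efforts": joint torques, N m; "eef_pos": TCP position; "tcp_rot": TCP orientation; "ft_force": force on the tool from outside, world axes, zero at the start; "ft_torque": the same for the moment, N m; "opening": opening from 0.0 (shut) to 1.0 (fully open).
Only numpy, scipy, OpenCV 4.12 (cv2) and the standard library are available. Lean on these libraries where they do the work, as an engineer would, in place of code of your own. Each camera call takes 0.05 s, during which the arm holds its last target.

TASK

Two freshly varnished wooden bangles stand on edge in a slotted rack. Take the rod off the drying stand by its wooden handle, thread it through both bangles, lift them out together, and lay the rod back across the stand's two forks so that both bangles hang freely between the forks; then let go. Do not touch the bangles with the gripper: the varnish is wet.

Things in the scene. Friction and masses are not known exactly. Their poses are not given: they have to be found in the camera images.
- rod: rod: brown wooden handle, 22 mm square, 70 mm long, with a straight steel shaft 8 mm thick, 190 mm long, in line; 85 g. Origin on the axis where shaft meets handle; y along the axis to the tip (tip y = +190 mm, handle 0 to -70 mm, balance point +55 mm). Starts level in the stand's forks, axis 105 mm above the table, two flat sides of the handle upright.
- bangle_a: pale wooden bangle: plain ring, 84 mm outside, 66 mm round hole, 12 mm thick, about 35 g. Origin at the centre of the hole; y runs along the hole (x, z turn as it rolls). It starts standing on edge beside bangle_b, hole level, origin 56 mm above the table, in a slot of a fixed brown rack (90 by 104 mm, 32 mm high, slots along x, 40 mm apart); the hole is clear from 32 to 89 mm height. It lifts straight out.
- bangle_b: identical second bangle, in the same rack: same size, origin at the centre of its hole, y along the hole. The two holes are in line, centres 40 mm apart. A like rack nearby holds two solid discs of the same wood and diameter, without holes: not wanted. Hanging on the rod, a bangle's centre is 29 mm and its bottom 71 mm below the rod's axis.
- stand: drying stand, pale wood, fixed: base 70 by 144 by 12 mm, two posts ending in open V forks (45 degree faces, 48 mm wide mouth, top 123 mm high, 12 mm thick). Origin under the middle of the base; forks at y = +60 and -60 mm. A rod in both Vs lies along y, axis at z = 105 mm; at the start its y = +90 mm point is about midway and its handle sticks out past the y = -60 mm fork.
There are look-alikes about, which are no part of the job. What is shaped like the bangle_a but green or red is not meant.

How it is judged:
By the outcome, as a careful person would: the job done as asked, in the order asked, and still so for the second after the job is handed in, with the robot touching nothing.
It also fails if it takes over 58 s, if anything falls off the work surface, if the arm or the gripper's body presses on something with over 40 N, if the wrist force passes 120 N, or if a joint passes its speed limit or range.

## Working session

There is one attempt and no reset: what is moved stays moved. The work goes in short steps, Python scripts to look and compute and a shell command to move; the robot and the scene stay as the last step left them, time stands still between calls to the robot, and variables do not carry over. Pictures are saved under pics/ and viewed, and the job is handed in when it is done.

```bash
ls; mkdir -p pics; cat > h.py <<'E'
import numpy as np, cv2
from rig import get_state, read_camera, camera_info, order, spotter
def shot(cam,name):
    p,d=read_camera(cam); cv2.imwrite('pics/%s.png'%name,p[:,:,::-1]); np.save('pics/%s.npy'%name,d); return p,d
def cloud(cam,d,info=None):
    i=info or camera_info(cam); R=cv2.Rodrigues(np.array(i['rvec'],float))[0]; t=np.array(i['tvec'],float).ravel()
    v,u=np.mgrid[0:480,0:640]
    K=np.array([[i['fx'],0,i['cx']],[0,i['fy'],i['cy']],[0,0,1.]])
    pts=cv2.undistortPoints(np.stack([u,v],-1).reshape(-1,1,2).astype(np.float64),K,np.array([i['k1'],0,0,0.])).reshape(480,640,2)
    P=np.dstack([pts[...,0]*d,pts[...,1]*d,d])
    return (P-t)@R
E
python3 - <<'E'
from h import *
np.set_printoptions(precision=1,suppress=True)
s=get_state(); print(s['clock'],s['eef_pos'],s['tcp_rot'],s['opening'])
for c in ('scene','top','wrist'):
    shot(c,c+'0')
    for n in ('rod','bangle_a','stand'):
        for r in spotter.pinpoint(c,n): print(c,n,np.array(r['location']),round(r['conf'],2))
print(get_state()['clock'])
E
```

```text
pics
0.0 [ 145.8 -607.1  255.5] [[-0.   1.   0.2]
 [ 0.   0.2 -1. ]
 [-1.  -0.  -0. ]] 0.9957475971917011
scene rod [ 473.1 -347.5  108.1] 0.81
scene bangle_a [677.3  41.3  51.1] 0.76
scene bangle_a [700.4  79.2  54.1] 0.6
scene bangle_a [487.9  51.   39.2] 0.57
scene bangle_a [491.2 -66.9  43.5] 0.56
scene stand [ 445.  -270.9   -3.4] 0.93
top rod [ 476.3 -346.7  101.3] 0.71
top bangle_a [679.3  45.2  56.7] 0.86
top bangle_a [493.6 -63.7  44.7] 0.83
top bangle_a [487.4  49.8  42.4] 0.81
top bangle_a [694.9  77.7  59.1] 0.68
top stand [ 443.2 -272.8    1. ] 0.62
0.6
```

View pics/scene0.png

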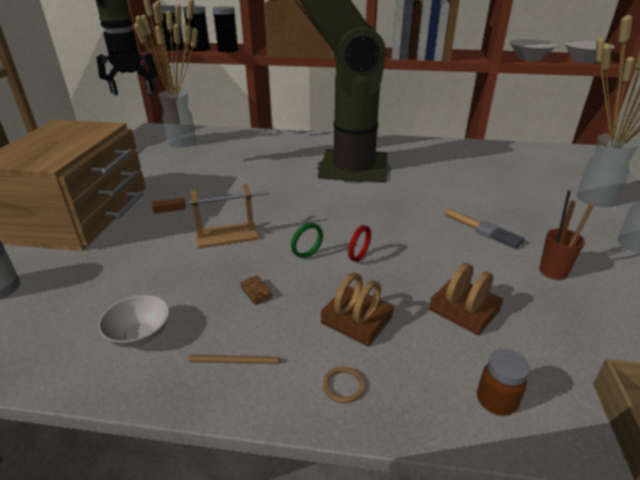

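View pics/top0.png

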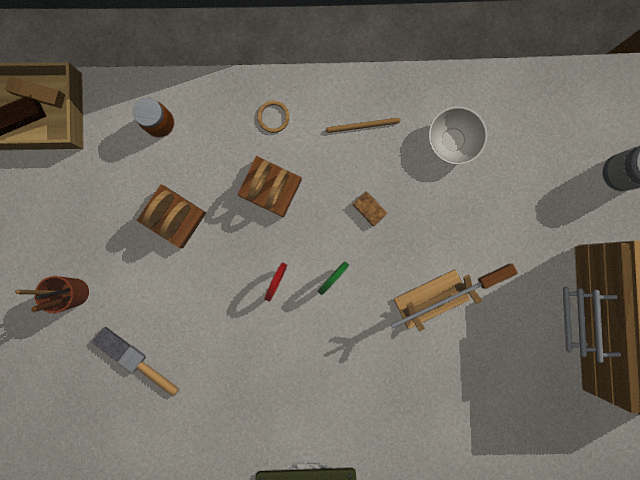

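The picture shows these candidates for the bangles:
- **Pale rings in the rack:** scene (350,292) and (369,300), top (258,177) and (276,187). They have holes, so they are the bangles wanted.
- **Solid discs:** scene (458,285) and (480,292), top (160,205).
- **Green ring:** scene (307,240).
- **Red ring:** scene (360,243).
- **Flat pale ring:** scene (344,385).

For the rod:
- **Rod on the stand:** handle at scene (168,205), top (498,276). This is the one wanted.
- **Wooden stick:** scene (235,359).
- **Brush/scraper:** scene (485,228).

```bash
python3 - <<'E'
from h import *
np.set_printoptions(precision=1,suppress=True)
a=cv2.imread('pics/scene0.png')[260:350,300:520]; b=cv2.imread('pics/top0.png')[140:260,120:320]
a=cv2.resize(a,(780,319),interpolation=3);b=cv2.resize(b,(460,276),interpolation=3)
o=np.zeros((600,780,3),np.uint8);o[:319]=a;o[320:596,:460]=b
c=cv2.resize(cv2.imread('pics/top0.png')[240:350,380:540],(318,219),interpolation=3);o[320:539,461:779]=c
cv2.imwrite('pics/crop0.png',o)
for cam in('top','scene'):
    d=np.load(f'pics/{cam}0.npy'); P=cloud(cam,d); np.save(f'pics/{cam}P.npy',P)
    def fit(m,n):
        q=P[m]; c=np.median(q,0); q=q[np.linalg.norm(q-c,axis=1)<300]; c=q.mean(0); u,s,v=np.linalg.svd(q-c,full_matrices=False); 
        t=(q-c)@v[0]; print(cam,n,len(q),c,v[0],'ext',t.min(),t.max(), s/np.sqrt(len(q)), 'xyz',q.min(0),q.max(0))
    # rod: z 90-120, in region
    reg=(P[...,0]>330)&(P[...,0]<560)&(P[...,1]>-430)&(P[...,1]<-120)&(d>0)
    im=cv2.imread(f'pics/{cam}0.png').astype(int)
    fit(reg&(P[...,2]>98)&(P[...,2]<122),'rodz')
    for r in spotter.silhouettes(cam,'rod')[:1] : print(r['conf']); fit(r['mask']&(d>0)&(P[...,2]>85),'rodmask')
    for r in spotter.silhouettes(cam,'bangle_a')[:8]: print(r['conf']); fit(r['mask']&(d>0)&(P[...,2]>35),'bangle')
    cab=(P[...,1]<-400)&(P[...,0]>150)&(P[...,0]<600)&(P[...,2]>30)&(d>0)&(P[...,1]>-700); 
    if cab.any(): fit(cab,'cab')
    print('maxz by area', P[...,2][reg].max())
print(get_state()['clock'])
E
```

```text
top rodz 1307 [ 461.9 -311.7  111.5] [-0.4  0.9 -0. ] ext -109.59588816430565 149.45560702338608 [74.5 10.1  4.6] xyz [ 392.  -414.4   98.4] [ 515.4 -173.8  121.9]
0.92
top rodmask 978 [ 469.  -325.8  110.9] [-0.4  0.9 -0. ] ext -93.87848807664531 165.1215182116442 [73.   5.7  3.7] xyz [ 399.7 -414.4   85.9] [ 515.4 -174.8  121.7]
0.95
top bangle 295 [695.4  78.3  83.4] [-0.9  0.5 -0. ] ext -41.30648918759755 39.80945355570912 [24.2 15.4  3.5] xyz [659.6  55.9  35.2] [734.3 101.  101.3]
0.62
top bangle 226 [493.2 -65.   75. ] [-0.7  0.7 -0.1] ext -38.799163861654925 40.62863723204861 [22.   7.6  3.3] xyz [464.9 -95.1  46.2] [523.9 -37.7  87.6]
0.57
top bangle 284 [677.6  42.5  83.3] [-0.9  0.5 -0. ] ext -40.63570569719507 40.71641658049993 [24.  15.7  3.4] xyz [640.6  20.   35.1] [715.1  63.4  99.3]
0.56
top bangle 244 [491.4  49.5  73.9] [-0.9  0.5 -0. ] ext -39.87461234338906 41.65120107506029 [23.3  9.3  3.4] xyz [453.8  27.3  35.4] [527.4  72.3  86.2]
top cab 10057 [ 405.9 -565.9  135.3] [-1.   0.  -0.1] ext -147.70714097085823 157.61554300039214 [83.  50.3 19.8] xyz [ 250.8 -650
[... 547 characters left out ...]
.3  73.9  84.8]
0.9
scene bangle 484 [705.1  76.3  71.5] [ 0.9 -0.4  0.2] ext -51.382624221807625 32.70851128119551 [29.2 19.4  3.6] xyz [664.7  54.5  35. ] [739.4 101.3  98.9]
0.82
scene bangle 297 [501.5 -68.3  64.5] [ 0.7 -0.7  0. ] ext -49.12085222041587 36.146947343107314 [27.6 14.8  3.6] xyz [466.9 -97.7  35.2] [529.4 -33.7  84.3]
0.66
scene bangle 482 [687.7  40.6  72.7] [ 0.9 -0.5  0.1] ext -50.50744478729434 32.931063774611225 [28.4 19.3  4.5] xyz [646.6  19.   35.1] [719.1  65.3  98.8]
scene cab 11684 [ 460.1 -603.2  137.7] [ 1.  -0.2 -0.1] ext -290.8392833439968 118.7689830025713 [92.9 58.5 38.3] xyz [ 171.6 -700.    30. ] [ 554.2 -400.   259.1]
maxz by area 124.51609326744608
0.8
```

View pics/crop0.png

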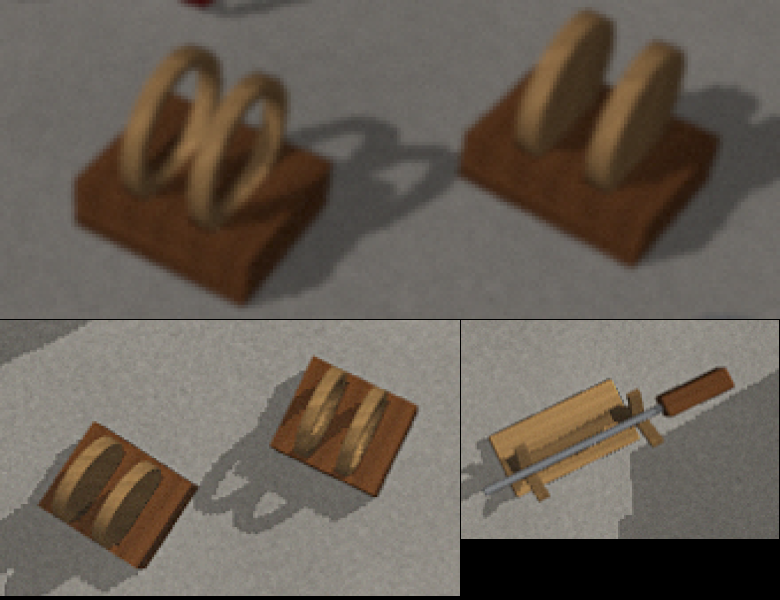

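The crop confirms it: the left rack, at scene (350,292)/(369,300), holds open rings, and the right rack holds solid discs. Next I'll work out the exact geometry.

```bash
cat > rodfit.py <<'E'
from h import *
np.set_printoptions(precision=1,suppress=True)
E
python3 - <<'E'
from h import *
np.set_printoptions(precision=2,suppress=True)
for cam in('top','scene'):
    P=np.load(f'pics/{cam}P.npy'); d=np.load(f'pics/{cam}0.npy')
    m=(P[...,0]>380)&(P[...,0]<530)&(P[...,1]>-425)&(P[...,1]<-165)&(P[...,2]>100)&(P[...,2]<122)&(d>0)
    q=P[m]
    # initial line, iterative trimming
    p0=np.array([475,-347.]);u=np.array([-.4,.9]);u/=np.linalg.norm(u)
    for k in range(6):
        n=np.array([-u[1],u[0]]); e=(q[:,:2]-p0)@n; s=(q[:,:2]-p0)@u
        g=abs(e)<(11 if k>1 else 16); 
        l=cv2.fitLine(q[g][:,:2].astype(np.float32),cv2.DIST_HUBER,0,.01,.01).ravel()
        u=l[:2]*np.sign(l[3]*0+l[1]); p0=l[2:]
    s=(q[g][:,:2]-p0)@u; 
    print(cam,u,np.degrees(np.arctan2(u[1],u[0])),'tip',p0+u*s.max(),'butt',p0+u*s.min(),'len',np.ptp(s))
    hs=(s<s.min()+60); print('handle top z',np.median(q[g][hs][:,2]),'shaft z',np.median(q[g][s>s.max()-100][:,2]))
    O=p0+u*(s.min()+s.max()-120)/2; print('origin est',O)
    # cabinet near handle
    c=(P[...,1]<-415)&(P[...,0]>380)&(P[...,0]<600)&(P[...,2]>60)&(d>0)
    print('cab ymax',np.sort(P[c][:,1])[-20:][:3], P[c][:,2].max())
    for x in range(200,560,50):
        cc=(d>0)&(abs(P[...,0]-x)<25)&(P[...,1]<-380)&(P[...,1]>-800)&(P[...,2]>40)
        if cc.any(): print(x,'ymax',np.percentile(P[cc][:,1],99.5),'zmax',np.percentile(P[cc][:,2],99))
    # bangles: tops
    for c0 in((696,78),(678,42)):
        for dz in (0,):
            uu=np.array([.47,.88]);
            q2=P[(d>0)&(P[...,2]>45)&(np.abs((P[...,:2]-np.array(c0))@uu)<12)&(np.linalg.norm(P[...,:2]-np.array(c0),axis=-1)<50)]
            # rim points: top-facing crest
            l=cv2.fitLine(q2[:,:2].astype(np.float32),cv2.DIST_HUBER,0,.01,.01).ravel()
            t=(q2[:,:2]-l[2:])@l[:2]; print('bangle mid',l[2:]+l[:2]*(t.min()+t.max())/2,'dir',np.degrees(np.arctan2(l[1],l[0])),np.ptp(t),'ztop',q2[:,2].max())
    rk=(d>0)&(P[...,2]>24)&(P[...,2]<38)&(np.linalg.norm(P[...,:2]-np.array([687,60]),axis=-1)<80)
    print('rack',cv2.minAreaRect(P[rk][:,:2].astype(np.float32)))
    for r in spotter.find_in(cam,'bangle_a')[:0]: pass
E
```

```text
top [-0.41  0.91] 114.27158 tip [ 401.69 -174.96] butt [ 508.18 -411.13] len 259.06675354212155
handle top z 114.97698240650422 shaft z 107.23844249430866
origin est [ 479.6  -347.74]
cab ymax [-528.32 -528.31 -528.28] 206.09477304227337
250 ymax -567.0088800059362 zmax 190.0371586813512
300 ymax -567.2607832549783 zmax 191.52126237498842
350 ymax -528.5736684296529 zmax 194.4313494851
400 ymax -527.8866536540772 zmax 199.67283788114113
450 ymax -528.1821891519442 zmax 200.8932183010332
500 ymax -381.08429166174176 zmax 201.48475089780297
550 ymax -567.6581149859641 zmax 201.6935530449502
bangle mid [696.53  77.49] dir -27.827723 81.60247894646983 ztop 101.32761425526745
bangle mid [678.18  42.32] dir -27.53571 81.01224964499883 ztop 99.3096276355585
rack ((688.5824584960938, 59.68267059326172), (106.31089782714844, 90.73480987548828), 63.297237396240234)
scene [-0.44  0.9 ] 116.04626 tip [ 401.49 -174.12] butt [ 515.37 -407.11] len 259.3357031302774
handle top z 111.61150421921498 shaft z 107.0267353382374
origin est [ 484.78 -344.52]
cab ymax [-528.54 -528.43 -528.43] 203.1542435950085
200 ymax -579.519279515195 zmax 479.0705460815893
250 ymax -567.3080518852782 zmax 202.57645935518292
300 ymax -567.0270503959555 zmax 202.61773820429627
350 ymax -528.193568846537 zmax 202.71088137309593
400 ymax -528.2781616215034 zmax 202.57733321472466
450 ymax -528.3895371136965 zmax 202.50945850957527
500 ymax -381.31690098525047 zmax 202.38495248137818
550 ymax -568.3652901854142 zmax 201.69285914900098
bangle mid [700.86  79.55] dir -29.072836 84.41460500496261 ztop 98.92871828710942
bangle mid [682.57  44.34] dir -29.095976 82.68919477700632 ztop 98.8290941947389
rack ((689.8702392578125, 60.17420196533203), (104.20640563964844, 92.91522216796875), 62.76637268066406)
```

```bash
cat >> h.py <<'E'
from scipy.spatial.transform import Rotation as Ro
def Rdown(yaw):
    a=np.radians(yaw); y=np.array([np.cos(a),np.sin(a),0]); x=np.array([0,0,-1.]); return np.stack([x,y,np.cross(x,y)],1)
def delta(p,yaw):
    np.set_printoptions(precision=4,suppress=True)
    s=get_state(); R=np.array(s['tcp_rot']); p0=np.array(s['eef_pos'])
    print('clock',round(s['clock'],2),'pos',p0.round(1),'yaw',np.degrees(np.arctan2(R[1,1],R[0,1])).round(2),'op',round(s['opening'],3),'F',np.round(s['ft_force'],1))
    print('shift now-axes',(R.T@(np.array(p)-p0)).round(1),'turn',Ro.from_matrix(R.T@Rdown(yaw)).as_rotvec().round(4),'shift final-axes',(Rdown(yaw).T@(np.array(p)-p0)).round(1))
E
python3 -c "
from h import *
delta([488.7,-367.8,230],114.4)"
```

```text
clock 0.9 pos [ 146.  -607.7  256.4] yaw 13.51 op 1.001 F [0.8 0.7 0.2]
shift now-axes [  26.3  389.2 -153.3] turn [-1.7609  0.0001  0.0001] shift final-axes [ 26.4  77.  411.2]
```

```bash
python3 -m crank '[0,30,-12,0,0,0, 0,30,-12,0,0,0, 0,30,-12,0,0,0, 0,30,-12,0,0,0, 0,30,-12,0,0,0, 0,30,-12,0,0,0, 0,30,-12,0,0,0, 0,30,-12,0,0,0, 0,30,-12,0,0,0, 0,30,-12,0,0,0]' 85
python3 -m crank '[0,29,-11,0,0,0, 0,30,-11,0,0,0, 0,30,-11,0,0,0, 0,0,0,-0.12,0,0, 0,0,0,-0.12,0,0, 0,0,0,-0.12,0,0, 0,0,0,-0.12,0,0, 0,0,0,-0.12,0,0, 0,0,0,-0.12,0,0, 0,0,0,-0.12,0,0]'
python3 -m crank '[0,0,0,-0.12,0,0, 0,0,0,-0.12,0,0, 0,0,0,-0.12,0,0, 0,0,0,-0.12,0,0, 0,0,0,-0.12,0,0, 0,0,0,-0.12,0,0, 0,0,0,-0.12,0,0, 0,0,0,-0.08,0,0, 0,0,0,0,0,0, 0,0,0,0,0,0]'
python3 - <<'E'
from h import *
delta([488.7,-367.8,230],114.4)
print(np.round(get_state()['q'],2))
i=camera_info('wrist'); p,d=shot('wrist','w1'); P=cloud('wrist',d,i); np.save('pics/w1P.npy',P)
for r in spotter.pinpoint('wrist','rod')+spotter.pinpoint('wrist','stand'): print(np.array(r['location']),r['conf'])
E
```

```text
clock: 1.73
eef_pos: [410.9, -419.9, 256.5]
tcp_rot: [[0.0, 0.972, 0.234], [-0.0, 0.234, -0.972], [-1.0, 0.0, 0.0]]
ft_force: [-0.5, -0.7, -0.4]
opening: 0.995
clock: 2.57
eef_pos: [488.5, -368.2, 256.4]
tcp_rot: [[0.0, 0.47, 0.883], [-0.0, 0.883, -0.47], [-1.0, -0.0, 0.0]]
ft_force: [-0.3, -0.3, -0.1]
opening: 0.995
clock: 3.4
eef_pos: [488.4, -368.2, 256.2]
tcp_rot: [[0.0, -0.41, 0.912], [0.0, 0.912, 0.41], [-1.0, 0.0, 0.0]]
ft_force: [-0.1, 0.6, 0.7]
opening: 0.997
clock 3.4 pos [ 488.4 -368.2  256.2] yaw 114.2 op 0.997 F [-0.1  0.6  0.7]
shift now-axes [26.2  0.3  0.4] turn [-0.0035  0.0001 -0.0001] shift final-axes [26.2  0.3  0.4]
[ 0.92  0.73 -0.65  1.59  0.51  0.99  0.54]
[ 477.7 -351.7  105.8] 0.78
[ 437.6 -276.6    1.3] 0.63
```

View pics/w1.png

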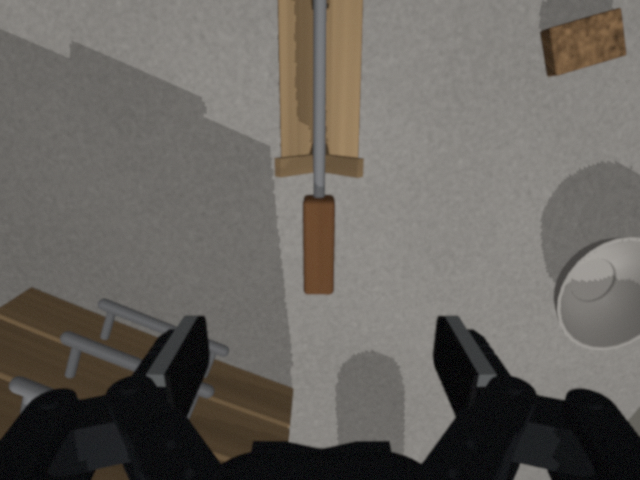

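The wrist view shows the handle at (318,196–293), upright between the fingers, and the near fork at (320,165). The rod lies along the tool's y.

```bash
python3 - <<'E'
from h import *
P=np.load('pics/w1P.npy'); im=cv2.imread('pics/w1.png')
for n,(r0,r1) in {'handle':(205,288),'shaft':(20,150)}.items():
    q=P[r0:r1,300:338].reshape(-1,3); q=q[(q[:,2]>90)&(q[:,2]<125)]
    l=cv2.fitLine(q[:,:2].astype(np.float32),cv2.DIST_L2,0,.01,.01).ravel(); s=np.sign(l[1])
    print(n,q.mean(0).round(1),np.degrees(np.arctan2(l[1]*s,l[0]*s)).round(2),np.median(q[:,2]))
q=P[180:310,300:338].reshape(-1,3); q=q[(q[:,2]>110)&(q[:,2]<122)]
u=np.array([-.4123,.911]); t=q[:,:2]@u; i,j=t.argmin(),t.argmax(); print(np.percentile(t,[0.5,99.5]), np.ptp(t))
c=q[:,:2].mean(0); print('mid',c,'front',c+u*(np.percentile(t,99.5)-c@u))
E
```

```text
handle [ 490.2 -377.1  115.3] 113.99 115.33376409057695
shaft [ 448.  -281.2  107.6] 113.68 107.69781128610664
[-581.40302714 -513.14207476] 70.80225753270162
mid [ 490.12619505 -376.90466926] front [ 476.81009695 -347.48200282]
```

```bash
python3 -m crank '[25,0,-1.3,0.006,0,0, 25,0,0,0,0,0, 25,0,0,0,0,0, 25,0,0,0,0,0, 20,0,0,0,0,0, 15,0,0,0,0,0, 10,0,0,0,0,0, 0,0,0,0,0,0, 0,0,0,0,0,0]'
python3 -m crank '[0,0,0,0,0,0, 0,0,0,0,0,0, 0,0,0,0,0,0, 0,0,0,0,0,0, 0,0,0,0,0,0, 0,0,0,0,0,0, 0,0,0,0,0,0, 0,0,0,0,0,0, 0,0,0,0,0,0, 0,0,0,0,0,0]' 10
```

```text
clock: 4.3
eef_pos: [487.6, -368.6, 111.5]
tcp_rot: [[0.0, -0.407, 0.914], [-0.0, 0.914, 0.407], [-1.0, -0.0, -0.0]]
ft_force: [-0.1, 1.2, -0.4]
opening: 0.994
clock: 5.13
eef_pos: [487.1, -369.0, 111.6]
tcp_rot: [[-0.0, -0.407, 0.914], [-0.001, 0.914, 0.407], [-1.0, -0.001, -0.001]]
ft_force: [-2.3, -0.1, 4.9]
opening: 0.249
```

```bash
python3 -m crank '[0,0,0,0,0,0, -5,0,0,0,0,0, -10,0,0,0,0,0, -15,0,0,0,0,0, -20,0,0,0,0,0, -20,0,0,0,0,0, -20,0,0,0,0,0, -20,0,0,0,0,0, -10,0,0,0,0,0, 0,0,0,0,0,0]' 0
python3 - <<'E'
from h import *
i=camera_info('wrist'); p,d=shot('wrist','w2'); P=cloud('wrist',d,i); np.save('pics/w2P.npy',P)
delta([0,0,0],113.8)
for r in spotter.pinpoint('wrist','stand'): print(np.array(r['location']),r['conf'])
E
```

```text
clock: 5.97
eef_pos: [489.0, -368.8, 234.0]
tcp_rot: [[0.005, -0.407, 0.913], [-0.002, 0.913, 0.407], [-1.0, -0.004, 0.004]]
ft_force: [0.6, -1.0, -1.1]
opening: 0.249
clock 6.02 pos [ 488.  -368.6  232.3] yaw 114.02 op 0.244 F [-1.   1.  -1.6]
shift now-axes [ 230.8  535.7 -296.1] turn [0.0038 0.0016 0.0018] shift final-axes [ 232.3  534.2 -297.8]
[ 441.1 -275.1    2.7] 0.64
```

View pics/w2.png

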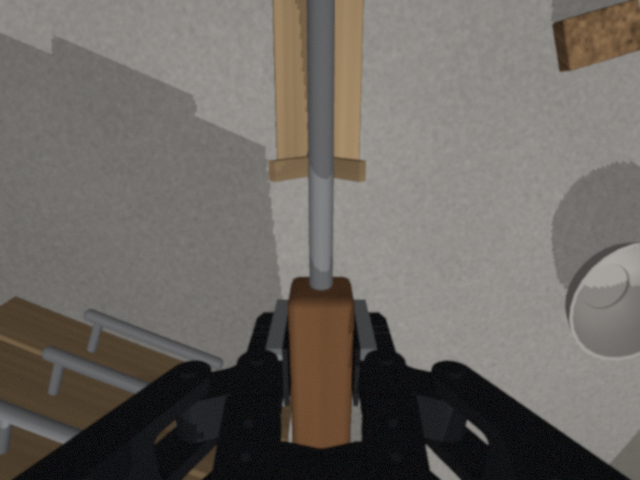

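The rod is held: the handle is between the pads at (320,360) and the shaft runs straight ahead along column 320. Next I'll measure the rod in the tool frame.

```bash
cat > rodtool.py <<'E'
from h import *
def rodtool(name):
    s=get_state(); R=np.array(s['tcp_rot']); p=np.array(s['eef_pos'])
    P=(np.load(f'pics/{name}P.npy')-p)@R
    out=[]
    m=(abs(P[...,2])<12)&(abs(P[...,0]-4)<22)
    for n,a,b in(('handle',-15,18),('shaft',40,190)):
        q=P[m&(P[...,1]>a)&(P[...,1]<b)]
        if len(q)<30: print(n,len(q)); continue
        if n=='shaft': q=q[abs(q[:,2]-np.median(q[:,2]))<6]
        px=np.polyfit(q[:,1],q[:,0],1); pz=np.polyfit(q[:,1],q[:,2],1)
        print(n,len(q),q[:,1].min().round(1),q[:,1].max().round(1),'x(down)=',px.round(4),'z=',pz.round(4))
    h=P[m&(P[...,0]<0)&(abs(P[...,2])<9)]; print('handle front y', np.percentile(h[:,1],99.5))
E
python3 -c "
from rodtool import *
rodtool('w2')"
```

```text
handle 6204 -15.0 18.0 x(down)= [ 0.0328 -7.1749] z= [-0.0485  0.1892]
shaft 6351 40.0 109.7 x(down)= [0.0042 1.3659] z= [0.0035 1.1005]
handle front y 96.50543939512156
```

```bash
python3 - <<'E'
from h import *
P=np.load('pics/topP.npy'); d=np.load('pics/top0.npy')
m=(d>0)&(P[...,2]>12)&(P[...,0]>530)&(P[...,0]<690)&(P[...,1]>-230)&(P[...,1]<0)
q=P[m]; print(len(q),q.min(0),q.max(0))
u=np.array([.46,.888]); n=np.array([.888,-.46]); e=(q[:,:2]-[689,60]); print('along',(e@u).min(),(e@u).max(),'lat',(e@n).min(),(e@n).max())
delta([556.3,-196.2,232],62.6)
E
```

```text
590 [ 601.32430533 -185.07001753   12.11026099] [ 6.89865537e+02 -2.79714938e-02  3.13167413e+01]
along -246.41867990784033 -53.17362794182736 lat 21.5552274116132 79.79649243641717
clock 6.07 pos [ 487.1 -368.5  231. ] yaw 114.01 op 0.248 F [-0.2 -0.5 -1.3]
shift now-axes [ -1.  129.2 133.3] turn [ 0.8973 -0.0002 -0.    ] shift final-axes [ -1.  184.8 -17.9]
```

```bash
python3 -m crank '[0,10,10,0,0,0, 0,20,20,0,0,0, 0,25,26,0,0,0, 0,25,26,0,0,0, 0,25,25,0,0,0, 0,16,16,0,0,0, 0,8,10,0.04,0,0, 0,0,0,0.08,0,0, 0,0,0,0.1,0,0, 0,0,0,0.1,0,0]'
python3 -m crank '[0,0,0,0.1,0,0, 0,0,0,0.1,0,0, 0,0,0,0.1,0,0, 0,0,0,0.1,0,0, 0,0,0,0.1,0,0, 0,0,0,0.05,0,0, 0,0,0,0.027,0,0, 0,0,0,0,0,0, 0,0,0,0,0,0]'
python3 - <<'E'
from h import *
i=camera_info('wrist'); p,d=shot('wrist','w3'); P=cloud('wrist',d,i); np.save('pics/w3P.npy',P)
delta([556.3,-196.2,68],62.6)
for r in spotter.pinpoint('wrist','bangle_a'): print(np.array(r['location']),r['conf'])
import rodtool; rodtool.rodtool('w3')
E
```

```text
clock: 6.9
eef_pos: [555.8, -194.6, 229.8]
tcp_rot: [[-0.003, -0.096, 0.995], [0.002, 0.995, 0.096], [-1.0, 0.002, -0.003]]
ft_force: [-0.2, 0.9, -0.6]
opening: 0.244
clock: 7.65
eef_pos: [556.0, -195.8, 230.6]
tcp_rot: [[-0.001, 0.458, 0.889], [0.001, 0.889, -0.458], [-1.0, -0.0, -0.001]]
ft_force: [-0.3, 0.2, -2.0]
opening: 0.25
clock 7.7 pos [ 556.1 -196.1  230.8] yaw 62.71 op 0.244 F [-0.3 -0.5 -1.6]
shift now-axes [162.8  -0.    0.4] turn [ 0.0019 -0.0011  0.    ] shift final-axes [162.8  -0.    0.2]
[487.  -67.7  37.4] 0.57
handle 6332 -15.0 18.0 x(down)= [ 0.0211 -3.9768] z= [0.0321 0.0446]
shaft 6440 40.0 110.8 x(down)= [-0.0011  4.8667] z= [ 0.0031 -1.2355]
handle front y 23.922360071650424
```

View pics/w3.png

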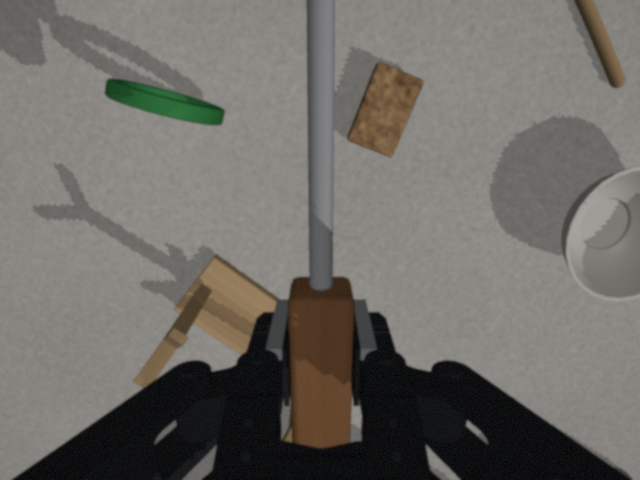

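The wrist view shows the rod straight at column 320. The block at (385,108) is right of the shaft, the green ring at (165,102) is left of it, and the stand at (200,320) is clear. Descending to threading height.

```bash
python3 -m crank '[10,0,0,0,0,0, 20,0,0,0,0,0, 25,0,0,0,0,0, 25,0,0,0,0,0, 25,0,0,0,0,0, 25,0,0,0,0,0, 20,0,0,0,0,0, 13,0,0,0,0,0, 0,0,0,0,0,0, 0,0,0,0,0,0]'
python3 - <<'E'
from h import *
delta([636.8,-40.8,68],62.6)
for c in('top','scene'):
    p,d=shot(c,c+'4'); P=cloud(c,d)
    u=np.array([.460,.888]); n=np.array([.888,-.46]); e=P[...,:2]-np.array([689,60.]); a=e@u; l=e@n
    m=(d>0)&(P[...,2]>50)&(P[...,2]<80)&(abs(l)<25)&(a>-255)&(a<-60)
    q=P[m]; print(c,len(q),'z',np.polyfit(a[m],P[m][:,2],1),'lat',np.polyfit(a[m],l[m],1),'tip',a[m].max())
    for s in (-20,20):
        k=(d>0)&(P[...,2]>40)&(abs(a-s)<14)&(abs(l)<55); print(' bangle',s,'lat',l[k].min(),l[k].max(),'along',np.percentile(a[k],[2,50,98]),'z',P[k][:,2].max())
a=cv2.imread('pics/scene4.png')[150:370,200:420]; b=cv2.imread('pics/top4.png')[140:340,220:440]
cv2.imwrite('pics/c4.png',np.hstack([cv2.resize(a,(400,400)),cv2.resize(b,(400,400))]))
E
```

```text
clock: 8.58
eef_pos: [556.2, -196.5, 67.9]
tcp_rot: [[-0.001, 0.46, 0.888], [0.0, 0.888, -0.46], [-1.0, -0.0, -0.001]]
ft_force: [0.3, -0.2, -0.2]
opening: 0.245
clock 8.58 pos [ 556.2 -196.5   67.9] yaw 62.63 op 0.245 F [ 0.3 -0.2 -0.2]
shift now-axes [ -0.2 175.3   0. ] turn [ 0.0005 -0.0009  0.0001] shift final-axes [ -0.1 175.3  -0. ]
top 351 z [-0.0014 63.0371] lat [-0.0003  0.4664] tip -76.83267374154626
 bangle -20 lat -41.89059845215881 39.2886927438297 along [-25.7602 -20.9433 -14.1058] z 99.41991789854296
 bangle 20 lat -42.24702691250116 39.20043229837256 along [14.002  19.05   25.7111] z 101.33012766583713
scene 309 z [ 0.0001 64.434 ] lat [-0.0004  2.7865] tip -74.13690082132112
 bangle -20 lat -39.62572338980509 42.48233224812297 along [-25.1821 -17.2922 -13.4462] z 98.66374195854557
 bangle 20 lat -41.492400052416514 42.567657034445766 along [14.4586 22.2391 26.4583] z 99.57068515239023
```

View pics/c4.png

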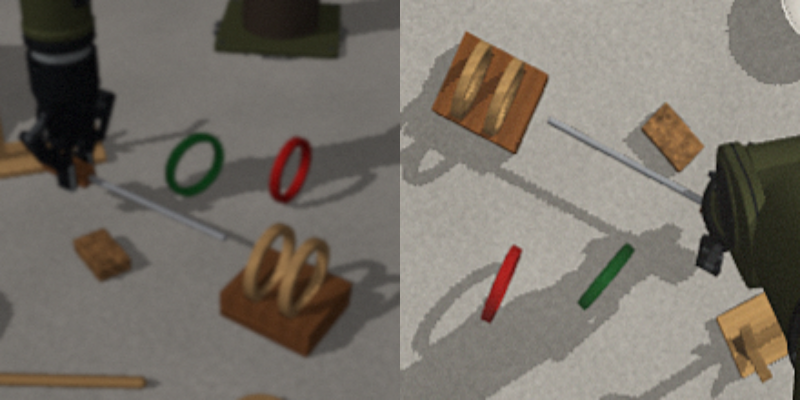

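In both views the tip, at crop scene (222,237) and top (550,121), is in line with the holes. The measured offset is within about 2 mm, with the axis at z≈60. Threading now.

```bash
python3 -m crank '[0,8,0,0,0,0, 0,15,0,0,0,0, 0,18,0,0,0,0, 0,18,0,0,0,0, 0,18,0,0,0,0, 0,18,0,0,0,0, 0,18,0,0,0,0, 0,0,0,0,0,0]'
python3 -m crank '[0,15,0,0,0,0, 0,18,0,0,0,0, 0,15,0,0,0,0, 0,10,0,0,0,0, 0,4,0,0,0,0, 0,0,0,0,0,0, 0,0,0,0,0,0]'
python3 - <<'E'
from h import *
delta([636.8,-40.8,68],62.6)
for c in('top','scene'): shot(c,c+'5')
a=cv2.imread('pics/scene5.png')[190:370,260:440]; b=cv2.imread('pics/top5.png')[120:300,190:370]
cv2.imwrite('pics/c5.png',np.hstack([cv2.resize(a,(400,400)),cv2.resize(b,(400,400))]))
E
```

```text
clock: 9.35
eef_pos: [611.8, -89.7, 69.9]
tcp_rot: [[0.006, 0.455, 0.891], [0.005, 0.891, -0.455], [-1.0, 0.007, 0.003]]
ft_force: [1.1, 1.2, -1.0]
opening: 0.247
clock: 9.93
eef_pos: [636.5, -42.1, 68.2]
tcp_rot: [[-0.001, 0.46, 0.888], [-0.001, 0.888, -0.46], [-1.0, -0.001, -0.0]]
ft_force: [-0.2, -0.5, -0.4]
opening: 0.248
clock 9.93 pos [636.5 -42.1  68.2] yaw 62.59 op 0.248 F [-0.2 -0.5 -0.4]
shift now-axes [ 0.2  1.3 -0.3] turn [-0.0002 -0.0001  0.0014] shift final-axes [ 0.2  1.3 -0.3]
```

View pics/c5.png

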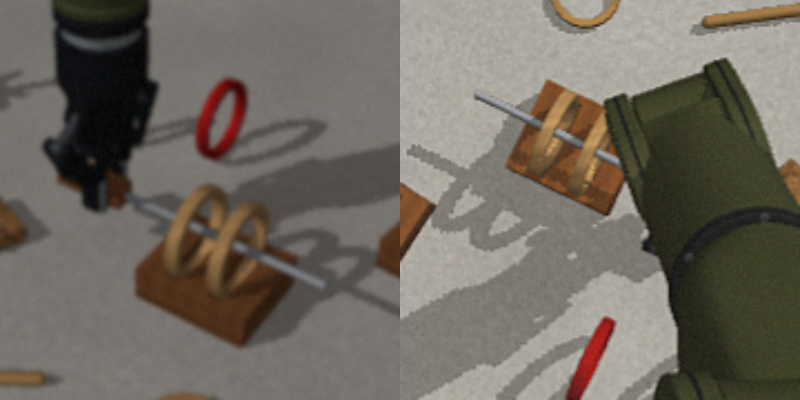

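Both views show the shaft through both rings, with the tip emerging at crop scene (325,285) and top (478,95). Lifting gently.

```bash
python3 -m crank '[-4,0,0,0,0,0, -5,0,0,0,0,0, -5,0,0,0,0,0, -4,0,0,0,0,0, -3,0,0,0,0,0, -3,0,0,0,0,0, -4,0,0,0,0,0, -5,0,0,0,0,0, -6,0,0,0,0,0, -6,0,0,0,0,0]'
python3 -m crank '[-7,0,0,0,0,0, -8,0,0,0,0,0, -8,0,0,0,0,0, -8,0,0,0,0,0, -8,0,0,0,0,0, -8,0,0,0,0,0, -6,0,0,0,0,0, -3,0,0,0,0,0, 0,0,0,0,0,0, 0,0,0,0,0,0]'
python3 - <<'E'
from h import *
delta([636.8,-40.8,68],62.6)
i=camera_info('wrist'); p,d=shot('wrist','w6'); P=cloud('wrist',d,i); np.save('pics/w6P.npy',P)
import rodtool; rodtool.rodtool('w6')
for c in('top','scene'): 
    p,d=shot(c,c+'6')
a=cv2.imread('pics/scene6.png')[170:370,240:440]; b=cv2.imread('pics/wrist0.png' if 0 else 'pics/w6.png')
cv2.imwrite('pics/c6.png',np.hstack([cv2.resize(a,(300,300)),cv2.resize(b,(400,300))]))
E
```

```text
clock: 10.87
eef_pos: [636.7, -41.3, 113.8]
tcp_rot: [[-0.0, 0.46, 0.888], [-0.0, 0.888, -0.46], [-1.0, -0.0, -0.0]]
ft_force: [1.0, -0.0, -1.1]
opening: 0.246
clock: 11.7
eef_pos: [636.7, -41.3, 169.3]
tcp_rot: [[-0.0, 0.46, 0.888], [-0.0, 0.888, -0.46], [-1.0, -0.0, -0.0]]
ft_force: [0.3, 0.5, -1.6]
opening: 0.245
clock 11.7 pos [636.7 -41.3 169.3] yaw 62.61 op 0.245 F [ 0.3  0.5 -1.6]
shift now-axes [101.3   0.5  -0.2] turn [ 0.0003 -0.0001  0.0001] shift final-axes [101.3   0.5  -0.2]
handle 6334 -15.0 18.0 x(down)= [ 0.0232 -4.7084] z= [0.005  0.1394]
shaft 7308 40.0 110.6 x(down)= [-0.1057  9.8153] z= [ 0.0036 -0.6929]
handle front y 99.34178238573502
```

View pics/c6.png

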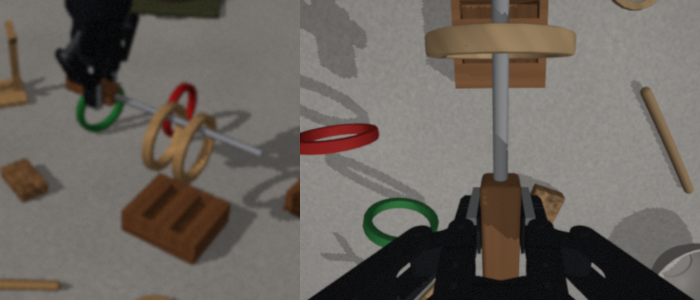

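Scene crop shows both rings hanging on the shaft at (160,135) and (192,145), clear of the empty rack. Raising further, then moving back to the stand.

```bash
python3 -m crank '[-5,0,0,0,0,0, -10,0,0,0,0,0, -12,0,0,0,0,0, -12,0,0,0,0,0, -12,0,0,0,0,0, -12,0,0,0,0,0, -8,0,0,0,0,0, -4,0,0,0,0,0, 0,0,0,0,0,0]'
python3 -c "
from h import *
delta([487.1,-369,244],114.0)"
```

```text
clock: 12.6
eef_pos: [637.5, -41.2, 245.9]
tcp_rot: [[0.003, 0.46, 0.888], [-0.0, 0.888, -0.46], [-1.0, 0.001, 0.002]]
ft_force: [0.9, -0.2, -2.1]
opening: 0.246
clock 12.6 pos [637.5 -41.2 245.9] yaw 62.61 op 0.246 F [ 0.9 -0.2 -2.1]
shift now-axes [   1.5 -360.2   17.2] turn [-0.8969  0.0027 -0.    ] shift final-axes [   1.9 -238.3 -270.7]
```

```bash
python3 -m crank '[0,-3,0,0,0,0, 0,-6,0,0,0,0, 0,-9,0,0,0,0, 0,-12,1,0,0,0, 0,-15,1,0,0,0, 0,-18,1,0,0,0, 0,-18,1,0,0,0, 0,-18,1,0,0,0, 0,-18,1,0,0,0, 0,-18,1,0,0,0]'
python3 -m crank '[0,-18,1,0,0,0, 0,-18,1,0,0,0, 0,-18,1,0,0,0, 0,-18,1,0,0,0, 0,-18,1,0,0,0, 0,-18,1,0,0,0, 0,-18,1,0,0,0, 0,-18,1,0,0,0, 0,-18,1,0,0,0, 0,-18,1,0,0,0]'
python3 -m crank '[0,-15,0,0,0,0, 0,-12,0,0,0,0, 0,-9,0,0,0,0, 0,-6,0,0,0,0, 0,-3,0,0,0,0, 0,0,0,0,0,0, 0,0,0,-0.02,0,0, 0,0,0,-0.04,0,0, 0,0,0,-0.06,0,0, 0,0,0,-0.06,0,0]'
python3 -c "
from h import *
delta([487.1,-369,244],114.0)"
```

```text
clock: 13.43
eef_pos: [579.5, -167.2, 244.1]
tcp_rot: [[-0.001, 0.462, 0.887], [-0.001, 0.887, -0.462], [-1.0, -0.001, -0.0]]
ft_force: [0.1, 0.4, -1.3]
opening: 0.244
clock: 14.27
eef_pos: [505.0, -331.2, 244.2]
tcp_rot: [[-0.001, 0.462, 0.887], [-0.001, 0.887, -0.462], [-1.0, -0.001, -0.0]]
ft_force: [0.6, -0.3, -2.0]
opening: 0.249
clock: 15.1
eef_pos: [487.2, -367.4, 244.4]
tcp_rot: [[0.001, 0.288, 0.958], [0.0, 0.958, -0.288], [-1.0, 0.001, 0.0]]
ft_force: [0.2, -0.9, -0.9]
opening: 0.243
clock 15.1 pos [ 487.2 -367.4  244.4] yaw 73.27 op 0.243 F [ 0.2 -0.9 -0.9]
shift now-axes [ 0.4 -1.5  0.3] turn [-0.7108  0.0006 -0.0004] shift final-axes [ 0.4 -1.4 -0.7]
```

```bash
python3 -m crank '[0,-1,0,-0.07,0,0, 0,0,0,-0.07,0,0, 0,0,0,-0.07,0,0, 0,0,0,-0.07,0,0, 0,0,0,-0.07,0,0, 0,0,0,-0.07,0,0, 0,0,0,-0.07,0,0, 0,0,0,-0.07,0,0, 0,0,0,-0.06,0,0, 0,0,0,-0.04,0,0]'
python3 -m crank '[0,0,0,-0.03,0,0, 0,0,0,-0.02,0,0, 0,0,0,0,0,0, 0,0,0,0,0,0, 0,0,0,0,0,0]'
python3 - <<'E'
from h import *
delta([487.1,-369,111.6],114.0)
i=camera_info('wrist'); p,d=shot('wrist','w7'); P=cloud('wrist',d,i); np.save('pics/w7P.npy',P)
import rodtool; rodtool.rodtool('w7')
s=get_state(); Q=(P-np.array(s['eef_pos']))@np.array(s['tcp_rot'])
np.save('pics/w7Q.npy',Q)
for c in('top','scene'): 
    p,d=shot(c,c+'7')
    P=cloud(c,d); 
    u=np.array([-.4067,.9135]); e=P[...,:2]-np.array([487.1,-369]); a=e@u; l=e@np.array([u[1],-u[0]])
    m=(d>0)&(P[...,2]>160)&(P[...,2]<228)&(abs(l)<48)&(a>50)&(a<240)
    print(c,m.sum(),np.histogram(a[m],bins=range(50,240,6)))
a=cv2.imread('pics/scene7.png')[110:310,120:320]; b=cv2.imread('pics/w7.png')
cv2.imwrite('pics/c7.png',np.hstack([cv2.resize(a,(390,390)),cv2.resize(b,(400,390))]))
E
```

```text
clock: 15.93
eef_pos: [486.9, -368.6, 244.5]
tcp_rot: [[0.001, -0.359, 0.933], [0.0, 0.933, 0.359], [-1.0, 0.0, 0.001]]
ft_force: [-0.2, 0.1, -1.9]
opening: 0.249
clock: 16.35
eef_pos: [486.2, -369.6, 244.4]
tcp_rot: [[0.0, -0.4, 0.916], [-0.0, 0.916, 0.4], [-1.0, -0.0, 0.0]]
ft_force: [0.3, 0.5, -1.9]
opening: 0.245
clock 16.35 pos [ 486.2 -369.6  244.4] yaw 113.6 op 0.245 F [ 0.3  0.5 -1.9]
shift now-axes [132.8   0.2   1. ] turn [-0.007   0.0001  0.0002] shift final-axes [132.8   0.1   1.1]
handle 6329 -15.0 18.0 x(down)= [ 0.0192 -4.4772] z= [-0.      0.1167]
shaft 7321 40.0 110.9 x(down)= [-0.1037  9.9785] z= [ 0.0027 -0.4733]
handle front y 99.65919008515087
top 570 (array([  0,   0,   0,   0,   0,   0,  68, 140,  99,   0,   0,   0,   3,
        85, 173,   2,   0,   0,   0,   0,   0,   0,   0,   0,   0,   0,
         0,   0,   0,   0,   0]), array([ 50,  56,  62,  68,  74,  80,  86,  92,  98, 104, 110, 116, 122,
       128, 134, 140, 146, 152, 158, 164, 170, 176, 182, 188, 194, 200,
       206, 212, 218, 224, 230, 236]))
scene 307 (array([ 0,  0,  0,  0,  0,  0, 59, 63, 16,  0,  0,  0, 20, 94, 55,  0,  0,
        0,  0,  0,  0,  0,  0,  0,  0,  0,  0,  0,  0,  0,  0]), array([ 50,  56,  62,  68,  74,  80,  86,  92,  98, 104, 110, 116, 122,
       128, 134, 140, 146, 152, 158, 164, 170, 176, 182, 188, 194, 200,
       206, 212, 218, 224, 230, 236]))
```

View pics/c7.png

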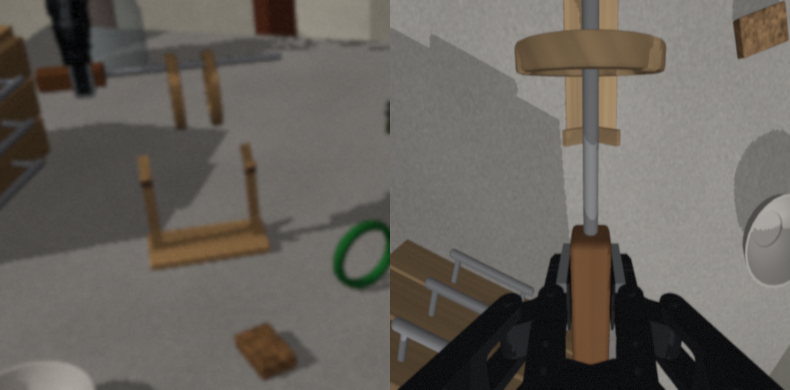

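```bash
python3 - <<'E'
from h import *
u=np.array([-.4067,.9135]); n=np.array([u[1],-u[0]])
for f in('pics/topP.npy','pics/sceneP.npy','pics/w7P.npy','pics/w1P.npy'):
    P=np.load(f); e=P[...,:2]-np.array([487.1,-369]); a=e@u; l=e@n
    for lo,hi in((30,90),(130,210)):
        m=(P[...,2]>112)&(P[...,2]<128)&(abs(l)<32)&(abs(l)>7)&(a>lo)&(a<hi)
        if m.sum()>5: print(f,m.sum(),'along',np.percentile(a[m],[3,50,97]),'lat',np.percentile(l[m],[2,98]))
E
```

```text
pics/topP.npy 110 along [40.04342922 46.77244529 52.35373137] lat [-28.27374662  28.06413129]
pics/topP.npy 109 along [159.46579675 165.44526111 171.34753759] lat [-28.61199252  27.95327725]
pics/sceneP.npy 62 along [40.29194712 45.77394981 51.25368687] lat [-23.74807053  29.43621231]
pics/sceneP.npy 63 along [159.61613804 165.59954042 171.19408316] lat [-23.67346736  28.69177104]
pics/w7P.npy 1074 along [39.82303898 45.71465936 51.50182235] lat [-27.83813112  27.34762493]
pics/w1P.npy 984 along [39.79339575 45.77528815 51.43756036] lat [-27.72668317  27.4407019 ]
```

The forks sit at 46 and 165.5 mm along the tool's y, and the bangles at about 94 and 133, both well between them. I'll shift back 5 mm to centre them and lower.

```bash
python3 -m crank '[0,-2,1,-0.006,0,0, 5,-3,0,0,0,0, 10,0,0,0,0,0, 12,0,0,0,0,0, 12,0,0,0,0,0, 12,0,0,0,0,0, 12,0,0,0,0,0, 12,0,0,0,0,0, 9,0,0,0,0,0, 6,0,0,0,0,0]'
python3 -m crank '[6,0,0,0,0,0, 6,0,0,0,0,0, 6,0,0,0,0,0, 5,0,0,0,0,0, 4,0,0,0,0,0, 3,0,0,0,0,0, 3,0,0,0,0,0, 0,0,0,0,0,0, 0,0,0,0,0,0]'
python3 - <<'E'
from h import *
delta([489.1,-373.5,111.6],114.0)
shot('scene','s8'); shot('wrist','w8'); 
a=cv2.imread('pics/s8.png')[150:290,130:310]; b=cv2.imread('pics/w8.png')
cv2.imwrite('pics/c8.png',np.hstack([cv2.resize(a,(460,360)),cv2.resize(b,(330,360))]))
E
```

```text
clock: 17.33
eef_pos: [488.5, -373.5, 152.6]
tcp_rot: [[-0.002, -0.406, 0.914], [0.001, 0.914, 0.406], [-1.0, 0.001, -0.001]]
ft_force: [-0.1, -0.4, -1.6]
opening: 0.248
clock: 18.08
eef_pos: [489.0, -373.9, 121.3]
tcp_rot: [[0.0, -0.406, 0.914], [-0.0, 0.914, 0.406], [-1.0, -0.0, 0.0]]
ft_force: [-1.1, 0.1, -1.1]
opening: 0.243
clock 18.08 pos [ 489.  -373.9  121.3] yaw 113.95 op 0.243 F [-1.1  0.1 -1.1]
shift now-axes [9.7 0.3 0.2] turn [-0.0008  0.      0.0001] shift final-axes [9.7 0.3 0.2]
```

View pics/c8.png

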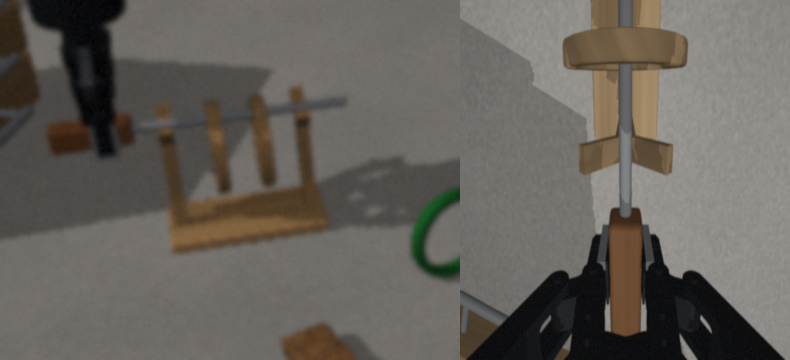

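Scene crop shows the shaft over both forks at (165,118) and (300,95), with the rings at (215,145) and (262,140) between them. Settling the last 10 mm while watching the force.

```bash
python3 -m crank '[3,0,0,0,0,0, 3,0,0,0,0,0, 2,0,0,0,0,0, 1,0,0,0,0,0, 0.7,0,0,0,0,0, 0,0,0,0,0,0, 0,0,0,0,0,0]'
```

```text
clock: 18.77
eef_pos: [489.2, -373.7, 111.8]
tcp_rot: [[0.0, -0.406, 0.914], [0.0, 0.914, 0.406], [-1.0, -0.0, 0.0]]
ft_force: [0.2, 0.8, 1.8]
opening: 0.246
```

```bash
python3 -m crank '[0,0,0,0,0,0, 0,0,0,0,0,0, 0,0,0,0,0,0, 0,0,0,0,0,0]' 28
python3 -m crank '[0,0,0,0,0,0, 0,0,0,0,0,0, 0,0,0,0,0,0, 0,0,0,0,0,0]' 50
python3 - <<'E'
from h import *
delta([489.1,-373.5,111.6],114.0)
shot('scene','s9'); shot('wrist','w9'); 
a=cv2.imread('pics/s9.png')[150:290,130:310]; b=cv2.imread('pics/w9.png')
cv2.imwrite('pics/c9.png',np.hstack([cv2.resize(a,(460,360)),cv2.resize(b,(330,360))]))
E
```

```text
clock: 19.1
eef_pos: [488.9, -374.0, 111.6]
tcp_rot: [[-0.0, -0.406, 0.914], [-0.0, 0.914, 0.406], [-1.0, -0.0, -0.0]]
ft_force: [-0.8, 0.0, 0.4]
opening: 0.328
clock: 19.43
eef_pos: [489.0, -373.9, 111.6]
tcp_rot: [[-0.0, -0.406, 0.914], [-0.0, 0.914, 0.406], [-1.0, -0.0, -0.0]]
ft_force: [-0.9, 0.4, 0.1]
opening: 0.584
clock 19.43 pos [ 489.  -373.9  111.6] yaw 113.95 op 0.584 F [-0.9  0.4  0.1]
shift now-axes [-0.   0.3  0.3] turn [-0.0008 -0.      0.    ] shift final-axes [-0.   0.3  0.3]
```

View pics/c9.png

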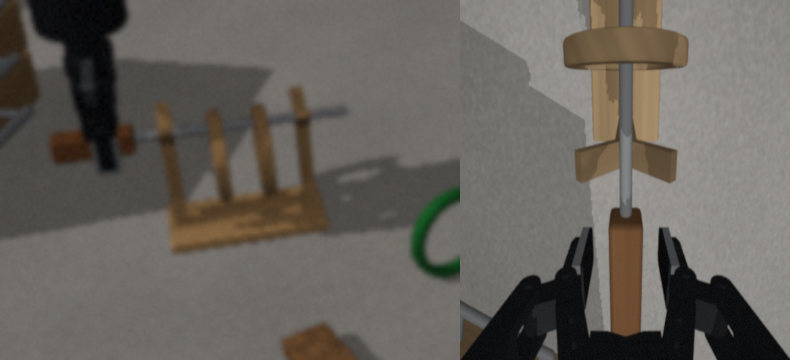

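The rod rests in both Vs, the rings hang at (218,155) and (262,150), and the pads are clear of the handle on both sides. Withdrawing straight up.

```bash
python3 -m crank '[-4,0,0,0,0,0, -8,0,0,0,0,0, -12,0,0,0,0,0, -16,0,0,0,0,0, -20,0,0,0,0,0, -20,0,0,0,0,0, -20,0,0,0,0,0, -20,0,0,0,0,0, -15,0,0,0,0,0, -5,0,0,0,0,0]'
python3 -m crank '[0,0,0,0,0,0, 0,0,0,0,0,0, 0,0,0,0,0,0, 0,0,0,0,0,0, 0,0,0,0,0,0, 0,0,0,0,0,0, 0,0,0,0,0,0, 0,0,0,0,0,0, 0,0,0,0,0,0, 0,0,0,0,0,0]'
python3 - <<'E'
from h import *
i=camera_info('wrist'); p,dw=shot('wrist','w10'); Pw=cloud('wrist',dw,i)
p,ds=shot('scene','s10'); Ps=cloud('scene',ds); p,dt=shot('top','t10'); Pt=cloud('top',dt)
u=np.array([-.4067,.9135]); n=np.array([u[1],-u[0]])
for nm,P,d in(('w',Pw,dw),('s',Ps,ds),('t',Pt,dt)):
    e=P[...,:2]-np.array([487.1,-369]); a=e@u; l=e@n
    m=(d>0)&(abs(l)<6)&(P[...,2]>95)&(P[...,2]<112)&(a>22)&(a<210)
    if m.sum()>20: print(nm,'shaft z fit',np.polyfit(a[m],P[m][:,2],1),'lat',np.polyfit(a[m],l[m],1),a[m].min(),a[m].max())
    m=(d>0)&(P[...,2]>28)&(P[...,2]<95)&(abs(l)<46)&(abs(l)>8)&(a>56)&(a<155)
    print(nm,np.histogram(a[m],bins=range(54,160,6)), P[m][:,2].min() if m.any() else None)
a=cv2.imread('pics/s10.png')[150:290,130:310]; b=cv2.imread('pics/w10.png')
cv2.imwrite('pics/c10.png',np.hstack([cv2.resize(a,(390,303)),cv2.resize(b,(400,303))]))
print(get_state()['clock'],get_state()['ft_force'])
E
```

```text
clock: 20.37
eef_pos: [490.5, -374.3, 255.6]
tcp_rot: [[0.005, -0.406, 0.914], [-0.003, 0.914, 0.406], [-1.0, -0.005, 0.004]]
ft_force: [-0.2, 0.3, 0.7]
opening: 0.583
clock: 21.2
eef_pos: [489.0, -373.9, 251.6]
tcp_rot: [[0.0, -0.406, 0.914], [-0.0, 0.914, 0.406], [-1.0, -0.0, 0.0]]
ft_force: [0.4, 1.0, -0.4]
opening: 0.583
w shaft z fit [7.49766925e-03 1.06776251e+02] lat [ 0.00441872 -0.4174453 ] 22.004615897292297 137.90880121713334
w (array([  0,   0,   0,   0, 177,  65,  55,   0,   0,   0,   0, 784, 603,
        86,   0,   0,   0]), array([ 54,  60,  66,  72,  78,  84,  90,  96, 102, 108, 114, 120, 126,
       132, 138, 144, 150, 156])) 38.34406338156919
s shaft z fit [-4.67646567e-04  1.06686036e+02] lat [9.82914810e-04 2.67371171e+00] 22.104109165834704 208.2225476801764
s (array([ 0,  0,  0,  0, 19, 46, 39,  0,  0,  0,  0, 58, 47, 20,  0,  0,  0]), array([ 54,  60,  66,  72,  78,  84,  90,  96, 102, 108, 114, 120, 126,
       132, 138, 144, 150, 156])) 41.146539330273946
t shaft z fit [-1.59966263e-03  1.07382244e+02] lat [0.00443138 0.23593198] 22.142041881161624 207.34869589976273
t (array([  0,   0,   0,   0,   7,  66, 104,   0,   0,   0,   0,  11,  68,
        62,   0,   0,   0]), array([ 54,  60,  66,  72,  78,  84,  90,  96, 102, 108, 114, 120, 126,
       132, 138, 144, 150, 156])) 37.57676482221218
21.35 [0.15250857 0.4754643  0.45958406]
```

View pics/c10.png

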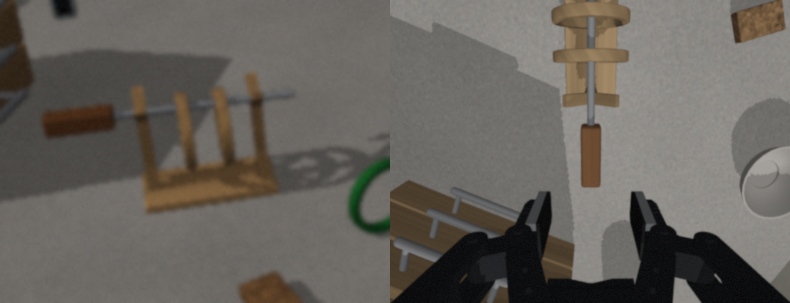

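The rod lies level (shaft top ≈107 mm, so axis ≈103–105) in both forks. Both bangles hang free between them at about 88 and 128 mm, with the fork faces at 52 and 159. The gripper is well clear.

```bash
python3 -c "
from rig import order
print(order.finish_job())"
```

```text
the job is handed in; nothing more can be done
None
```

The job is done and handed in at about 21 s of the 58 s allowed. I took the rod off the stand by its handle and threaded it through both pale bangles. I lifted them out together, laid the rod back across the forks, let go and raised the gripper well clear.

**Rod:** it lies level in both Vs; all three cameras put the top of the shaft at about 107 mm. That puts the axis at about 103 mm against the nominal 105, within the calibration error.

**Bangles:** they hang at about 88 and 128 mm along the rod, with the inner fork faces at about 52 and 159. The lowest point measured on either was 37.6 mm, clear of the 12 mm base.

**Forces:** every wrist force reading was under 6 N. The gripper held only the handle and stayed well away from the bangles.

**Disagreements:** the scene camera reads the rod about 2.5 mm to one side of where the other two put it. The shaft slope fitted by the wrist camera while the bangles hung on the rod was wrong because it included a bangle. Neither affected the outcome, and no check failed.

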